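# Feel whether the centrifuge lid is caught, free it and hold it open

### The job

The run is over and a classmate wants to take the tubes out of the bench centrifuge. Tug its lid up gently to feel whether it is caught: if it is, free it with the red release knob, pulled up and out and then pushed fully home again, but leave the knob alone if the lid comes up freely. Then swing the lid at least half-way open (45 degrees) and finish while holding it there, still, with the gripper, leaving the other things on the table where they stand.

Things in the scene. Friction and masses are not known exactly. Their poses are not given: they have to be found in the camera images.
- centrifuge: off-white bench centrifuge fixed to the table, 280 mm deep (its x), 220 mm wide (its y): front deck 76 mm deep and 118 mm high, housing under the lid 148 mm high. Origin: centre of the underside; x points from the deck to the back hinges, z up. A hook hidden inside (catch_nose in the rules) may or may not be over the lid's striker; this cannot be seen or read with the lid shut.
- lid (a joint): lid angle, rad: 0 shut, grows as its front edge rises, stop at 1.40. If the hook has it, it lifts only about 0.017 rad (3 mm at the handle) and stops dead; else it comes up freely. 0.3 to 0.65 kg, no stay: it falls shut when let go, and does not catch again by that.
- lid_handle (a point): middle of the black bow handle on the lid: a round bar 12 mm thick, 100 mm long along the centrifuge's y, 28 mm clear of the lid's top; it can turn between gripper pads. Moves with the lid. Lid shut: 200 mm above the table, 40 mm to the front of the centrifuge's origin; 165 mm to the front of the hinge line and 50 mm above it.
- lid_hinge (a point): middle of the lid's hinge line, which is level and runs along the centrifuge's y: 125 mm behind the centrifuge's origin, 150 mm above the table.
- release (a joint): how far the release knob is pulled up, m: 0 home, 0.016 fully out; clicks into each end and stays (about 6 N to move). Fully out it draws the hook clear of the lid, and the hook stays clear when the knob is pushed home again.
- release_knob (a point): middle of the red release knob's round head: 28 mm wide, 22 mm high, upright axis, standing in the middle of the front deck with 12 mm of free space below the head when home. At home this point lies 141 mm above the table, 108 mm to the front of the centrifuge's origin. It moves with the knob.
- rack: white test-tube rack holding six stoppered tubes, 60 x 160 mm, 111 mm high; stands loose, to be left alone. Origin: centre of the underside.
- beaker: glass beaker, 70 mm wide, 90 mm high; stands loose, to be left alone. Origin: centre of the underside.
- wash_bottle: white plastic bottle with a red cap, 68 mm wide, 170 mm high; stands loose, to be left alone. Origin: centre of the underside.
- burner: red gas-cartridge burner with a brass tube, 90 mm wide, 158 mm high; stands loose, to be left alone. Origin: centre of the underside.
- balance: flat grey pocket balance with a steel pan, 150 x 95 mm, 26 mm high; stands loose, to be left alone. Origin: centre of the underside.
- paper_roll: roll of kitchen paper standing on end, 110 mm wide, 215 mm high; stands loose, to be left alone. Origin: centre of the underside.

How it is judged:
By the outcome, as a careful person would: the job done as asked, in the order asked, and still so for the second after the job is handed in, while the arm keeps its last pose, push and grip.
It also fails if it takes over 58 s, if anything falls off the work surface, if the arm or the gripper's body presses on something with over 40 N, if the wrist force passes 120 N, or if a joint passes its speed limit or range.

### The arm

A 6-joint arm with a two-finger parallel gripper is mounted at the origin on the work surface. World frame = base frame: x ahead of the robot, y to its left, z up, the work surface at z = 0. Lengths are in m, angles in rad, forces in N, time in s.
With the tool pointing down it reaches from about 0.35 to 0.775 m from the base axis. Payload 7.3 kg.
Tool frame: the origin (TCP) lies at the very end of the fingers, on their centre line; the grasp point (between the pads) lies 19 mm behind it; z points along the fingers, y is the line along which they close (so a half turn about z gives the same grasp; the last joint's range is limited). The gripper opens to 92 mm and grips with 3 to 60 N. Pads are 19 mm wide; open, the fingers measure 130 mm over their backs; the gripper's body (75 mm by 190 mm) begins 47 mm behind the grasp point.
Start: joints at [-1.36, 0.342, 1.524, -0, 1.275, -0.146], TCP at [0.183, -0.492, 0.227] pointing down, gripper open.
Joint ranges: [-2.53, 2.53], [-0.77, 2.02], [0.04, 2.7], [-1, 4.14], [0.28, 2.66], [-3.11, 3.11]. Speed limits (rad/s): [2.57, 2.57, 3.14, 3.14, 3.14, 3.14].

### API

Orientations are given as [roll, pitch, yaw] about the fixed x, y, z axes, in that order (R = Rz(yaw) Ry(pitch) Rx(roll)).
In Python, from cell import robot gives the robot as it stands.
- The arm moves only by the tool apply_moves, never from a script. Its argument "motion" is text: rows parted by semicolons, each of 7 numbers parted by spaces: the opening in per cent of the stroke, from 0 (shut) to 100 (fully open), then the shift along the tool's x, y, z in cm, then the turn, a rotation vector about the tool's x, y, z in rad. A call has 1 to 20 rows; each row shifts and turns the commanded pose from where the row before left it, along the tool's axes as they then stand; what a row does not reach is not made up. A row lasts 1/8 s, in which the tool goes at most 62.5 mm and 10.7 degrees, less where a joint would pass 70% of its speed; a pose out of reach is approached as far as the arm can. A call with a gripper value outside its range is refused whole. The fingers move at their own pace and stop on an object; "force" is the grip in N (left out, the last holds). Time passes only in rows, so rows that do not move let the fingers close. It gives the time, the measured TCP pose, the force, the opening and the grip force at its end, in the units of the state.
- robot.observe(): the state, without advancing time (a new reading comes with each control period).
- robot.read_camera(name): name is "side" or "top"; returns a dict with "img" (420x560x3 uint8, red, green, blue), "fovy" (degrees; the focal length in pixels is half the picture's height over the tangent of half this angle, whatever the lens; pixels are square), "cx", "cy" (the principal point, pixels), "R" (3x3) and "t" (3): a world point X has camera coordinates R X + t. Camera axes: x right, y down, z forward; pixel columns grow to the right and rows downward; lengths in m; the calibration is good to about 2 mm. A picture is of the moment at which its call begins. There is no depth.
- robot.hand_in(): hands the job in; it is judged then, once.
Trained networks look in a picture, given as the dict that the camera call returned (one of the last four; its "shot" number tells which), for a name from the list of things; names that differ only in an ending like _2 or _b are one class to them, and where a whole thing is asked for, a point or a joint stands for the part that bears it (a point fixed in the world has none). Each returns a list of dicts, best first, with "score" (0 to 1); they miss things now and then, are a little off and sometimes report something else, mostly with a low value. They report only what shows in the picture. A call takes as long as a camera call.
- robot.search_frame(target, picture): "centre" ([x, y, z] in m, in world coordinates, good to about 4 mm: the middle of the surface that is visible of it).
- robot.trace(target, picture): "pixels" (420x560 bool, what is visible of it).
The state is a dict: "time": time; "qpos": joint angles; "qvel": joint speeds; "joint_efforts": joint torques, N m; "tool_pos": TCP position; "tool_rot": TCP orientation; "contact_force": force on the tool from outside, world axes, zero at the start; "torque": the same for the moment, N m; "opening": finger opening in m; "grip_force": force on a finger pad.
Only numpy, scipy, OpenCV 4.12 (cv2) and the standard library are available. Lean on these libraries where they do the work, as an engineer would, in place of code of your own. Each camera call takes 0.05 s, during which the arm holds its last target. There are 200 camera calls.

## Working session

There is one attempt and no reset: what is moved stays moved. The work goes in short steps, Python scripts to look and compute and a tool call to move; the robot and the scene stay as the last step left them, time stands still between calls to the robot, and variables do not carry over. Pictures are saved under pics/ and viewed, at most 10 in all, crops included, and the job is handed in when it is done.

Besides the shell and the picture viewer there is one more tool, called after ">>>" as name(argument=value, ...) on one line, values as JSON. apply_moves: Moves the arm, as the interface text tells. Its arguments: {"type":"object","properties":{"motion":{"type":"string"},"force":{"type":"number"}},"required":["motion"]}

```bash
ls; mkdir -p pics; python3 - <<'E'
from cell import robot
import cv2,numpy as np
s=robot.observe();print(s)
for c in("top","side"):
    p=robot.read_camera(c);cv2.imwrite(f"pics/{c}0.png",p["img"][:,:,::-1])
    print(c,p["fovy"],p["cx"],p["cy"],p["R"],p["t"])
    for n in("centrifuge","lid_handle","release_knob","lid_hinge","rack","beaker","wash_bottle","burner","balance","paper_roll"):
        try:print(n,[(np.round(d["centre"],3),round(d["score"],2)) for d in robot.search_frame(n,p)[:2]])
        except Exception as e:print(n,e)
E
```

```text
pics
{'time': 0.0, 'qpos': array([-1.36001393e+00,  3.42714452e-01,  1.52502931e+00, -3.09440074e-05,
        1.27540229e+00, -1.46021338e-01]), 'qvel': array([-8.49878258e-05,  5.36003830e-04,  1.74486592e-03,  4.44998631e-04,
        1.72970824e-03, -2.26599075e-04]), 'joint_efforts': array([ 6.93579950e-04, -4.31241381e+01, -2.44213593e+01,  7.19156535e-02,
        5.60371298e-02, -1.28886263e-04]), 'tool_pos': array([ 0.18328606, -0.49152288,  0.22604497]), 'tool_rot': array([-3.14005148e+00, -1.96749383e-04,  3.56812619e-01]), 'contact_force': array([-0.48906202, -0.01736785,  0.58748376]), 'torque': array([ 0.02033428, -0.01828707, -0.00927629]), 'grip_force': 0.0, 'opening': 0.09176869698130134}
top 49.23555927775969 276.35034326040005 210.65126608379794 [[-0.01430798 -0.99974975 -0.01719624]
 [-0.98873659  0.01670862 -0.14873054]
 [ 0.14898064  0.01487452 -0.98872823]] [0.0302367  0.58805427 1.305925  ]
centrifuge [(array([ 0.574, -0.047,  0.167]), 0.74)]
lid_handle [(array([ 0.618, -0.052,  0.167]), 0.65)]
release_knob [(array([ 0.484, -0.041,  0.151]), 0.52)]
lid_hinge [(ar
[... 383 characters left out ...]
 0.434, 0.21 ]), 0.74)]
side 57.50401780561297 284.7429028623573 207.8257563330648 [[-0.80204044 -0.59725119  0.00470572]
 [-0.39343254  0.5223745  -0.75652873]
 [ 0.44937953 -0.60861802 -0.65394353]] [0.47970971 0.33381381 1.00427421]
centrifuge []
lid_handle [(array([ 0.614, -0.036,  0.169]), 0.84)]
release_knob [(array([ 0.48 , -0.028,  0.148]), 0.38)]
lid_hinge [(array([ 0.613, -0.036,  0.164]), 0.61)]
rack [(array([0.646, 0.128, 0.066]), 0.88), (array([0.454, 0.457, 0.07 ]), 0.37)]
beaker []
wash_bottle [(array([ 0.623, -0.431,  0.086]), 0.57)]
burner [(array([0.456, 0.454, 0.073]), 0.86)]
balance [(array([ 0.444, -0.429,  0.024]), 0.9)]
paper_roll [(array([0.603, 0.474, 0.176]), 0.94)]
```

View pics/top0.png

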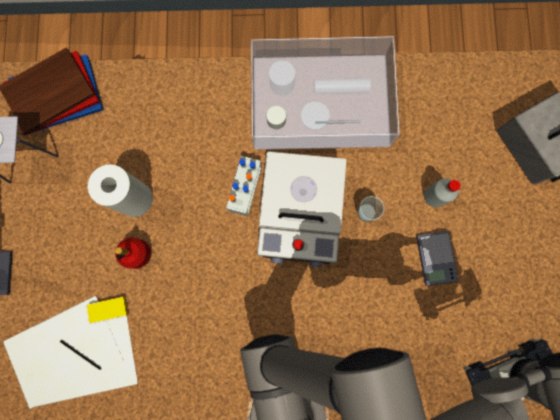

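View pics/side0.png

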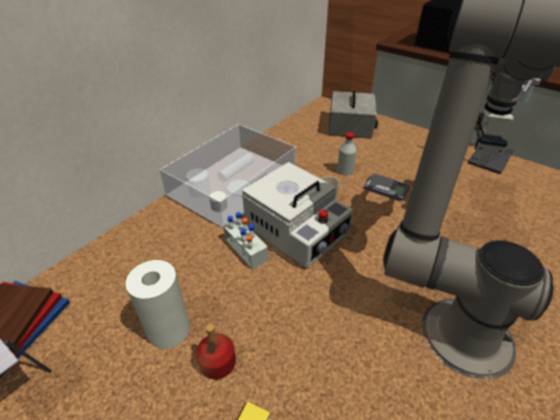

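The top view shows the centrifuge with its deck facing the robot: handle bar from about (279,216) to (323,220), red knob at (298,244). The rack is left and close by, and the beaker right at (370,209). The side view agrees. Next I'll locate the handle and knob by intersecting pixel rays with their known heights.

```bash
cat > h.py <<'E'
import numpy as np,cv2
def ray(p,uv,z):
    f=210/np.tan(np.radians(p["fovy"]/2)); R=np.array(p["R"]);t=np.array(p["t"])
    d=R.T@np.array([(uv[0]-p["cx"])/f,(uv[1]-p["cy"])/f,1]);c=-R.T@t
    return c+d*(z-c[2])/d[2]
def proj(p,X):
    f=210/np.tan(np.radians(p["fovy"]/2));q=np.array(p["R"])@X+p["t"];return q[:2]/q[2]*f+[p["cx"],p["cy"]]
def blob(m,near,maxd=40):
    n,l,s,c=cv2.connectedComponentsWithStats(m.astype(np.uint8))
    k=[(s[i,4],i) for i in range(1,n) if np.hypot(*(c[i]-near))<maxd]
    return l==max(k)[1]
E
python3 - <<'E'
from cell import robot
from h import *
for c,hn,kn in(("top",(301,218),(298,244)),("side",(306,194),(323,214))):
    p=robot.read_camera(c);im=p["img"].astype(int)
    r,g,b=im[...,0],im[...,1],im[...,2]
    red=blob((r>100)&(g<60)&(b<60),kn,15); ys,xs=np.nonzero(red)
    print(c,"knob",xs.mean(),ys.mean(),red.sum(),ray(p,(xs.mean(),ys.mean()),.146))
    w=np.zeros(r.shape,bool);w[hn[1]-18:hn[1]+18,hn[0]-30:hn[0]+30]=1
    bl=blob((im.max(2)<60)&w,hn,20);ys,xs=np.nonzero(bl)
    (cx,cy),(a,bb),ang=cv2.minAreaRect(np.c_[xs,ys].astype(np.float32))
    box=cv2.boxPoints(((cx,cy),(a,bb),ang)); 
    i=xs.argmin();j=xs.argmax();A=ray(p,(xs[i],ys[i]),.2);B=ray(p,(xs[j],ys[j]),.2)
    print("handle",bl.sum(),(cx,cy),(a,bb),ang,ray(p,(cx,cy),.2),A,B)
    for n in("lid","centrifuge","rack","beaker"):
        for d in robot.trace(n,p)[:1]:
            m=d["pixels"];q=np.argwhere(m)[:,::-1].astype(np.float32);print(n,d["score"],m.sum(),cv2.minAreaRect(q))
            for z in((.148,) if n in("lid","centrifuge") else (.05,)):print([np.round(ray(p,u,z),3)[:2].tolist() for u in cv2.boxPoints(cv2.minAreaRect(q))])
    crop=p["img"][150:275,215:390] if c=="top" else p["img"][140:280,215:390]
    cv2.imwrite(f"pics/{c}c.png",cv2.resize(crop[:,:,::-1],None,fx=4,fy=4,interpolation=cv2.INTER_CUBIC))
E
```

```text
top knob 297.4109589041096 243.8904109589041 73 [ 0.4817559  -0.03582766  0.146     ]
handle 159 (301.2037048339844, 216.3297119140625) (44.402748107910156, 4.721120834350586) 6.952957630157471 [ 0.54899495 -0.04556302  0.2       ] [0.55344297 0.01199721 0.2       ] [ 0.53846235 -0.10174263  0.2       ]
lid 0.7 6025 ((303.5359802246094, 191.91848754882812), (81.03642272949219, 76.45299530029297), 5.389311790466309)
[[0.531, 0.065], [0.743, 0.044], [0.717, -0.179], [0.507, -0.152]]
centrifuge 0.65 8514 ((301.289306640625, 210.01528930664062), (81.11491394042969, 110.93964385986328), 5.314545154571533)
[[0.436, 0.077], [0.74, 0.046], [0.715, -0.177], [0.413, -0.138]]
rack 0.86 1323 ((243.7353057861328, 185.058837890625), (24.25356101989746, 56.995872497558594), 14.03624439239502)
[[0.593, 0.172], [0.759, 0.131], [0.74, 0.06], [0.574, 0.103]]
beaker 0.68 542 ((370.0, 208.5), (25.0, 26.0), 90.0)
[[0.627, -0.217], [0.626, -0.293], [0.552, -0.289], [0.553, -0.214]]
side knob 322.7659574468085 212.80851063829786 47 [ 0.48305703 -0.03517496  0.146     ]
handle 109 (305.2692565917969, 194.153
[... 213 characters left out ...]
 190.61538696289062), (53.8059196472168, 79.04479217529297), 56.3099365234375)
[[0.75, 0.032], [0.731, -0.313], [0.503, -0.148], [0.549, 0.134]]
centrifuge 0.81 7270 ((295.55072021484375, 210.1315155029297), (102.48640441894531, 87.83053588867188), 47.121097564697266)
[[0.74, 0.101], [0.786, -0.303], [0.376, -0.085], [0.4, 0.211]]
rack 0.63 1485 ((245.29180908203125, 239.6219482421875), (58.15239715576172, 31.196067810058594), 47.121097564697266)
[[0.773, 0.146], [0.785, 0.024], [0.556, 0.099], [0.558, 0.204]]
beaker 0.43 89 ((330.8056945800781, 179.76162719726562), (16.98764991760254, 7.270138263702393), 30.256441116333008)
[[0.643, -0.292], [0.654, -0.335], [0.581, -0.321], [0.572, -0.28]]
```

View pics/topc.png

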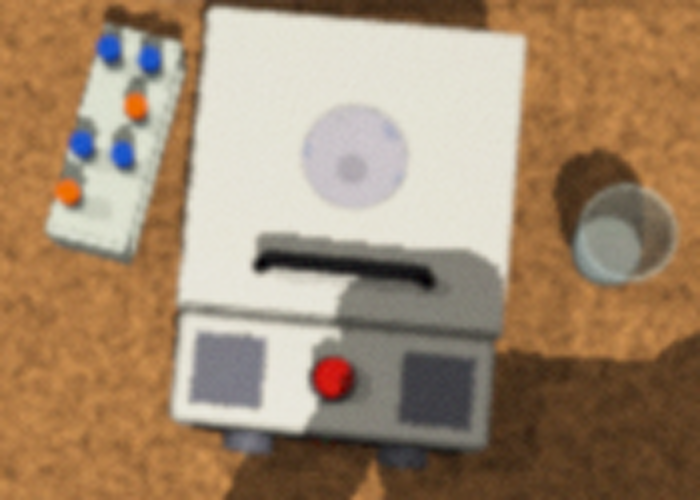

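The top crop shows the handle bar from crop (258,262) to (432,275), the knob at (333,378), and the body yawed slightly clockwise. The side view's handle position disagrees, so I'll check it.

View pics/sidec.png

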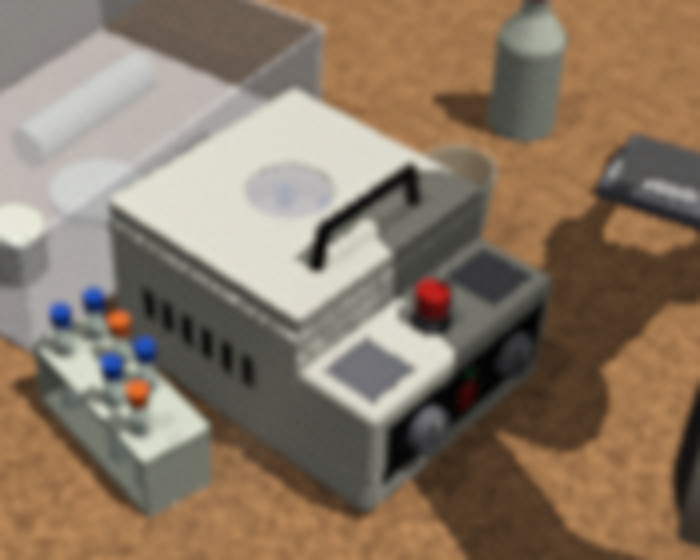

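```bash
python3 - <<'E'
from cell import robot
from h import *
from scipy.optimize import least_squares
T=robot.read_camera("top");S=robot.read_camera("side")
def pts(x,y,a):
    R=np.array([[np.cos(a),-np.sin(a)],[np.sin(a),np.cos(a)]]);
    return lambda u,v,z:np.r_[R@[u,v]+[x,y],z]
# model pts with top pixels
L=[(T,(-.108,0,.152),(298.2,244.3)),(T,(-.04,.05,.2),(280,215.7)),(T,(-.04,-.05,.2),(322.5,218.8)),
(T,(-.14,.11,.118),(215+172/4,150+420/4)),(T,(-.14,-.11,.118),(215+488/4,150+446/4)),
(T,(.14,.11,.16),(215+208/4,150+8/4)),(T,(.14,-.11,.16),(215+524/4,150+37/4))]
def f(q):
    g=pts(*q);return np.concatenate([proj(p,g(*m))-u for p,m,u in L])
r=least_squares(f,[.59,-.05,-.1],loss="soft_l1");print(r.x);print(f(r.x).reshape(-1,2).round(1))
g=pts(*r.x)
for n,m in(("knob",(-.108,0,.152)),("hA",(-.04,.05,.2)),("hB",(-.04,-.05,.2)),("bl",(.14,.11,.148)),("fr",(-.14,-.11,.118)),("fl",(-.14,.11,.118))):
    u=proj(S,g(*m));print(n,g(*m).round(4),"side crop px",((u-[215,140])*4).round())
E
```

```text
[ 0.5848818  -0.05006888 -0.10566095]
[[ 0.4  1. ]
 [ 2.1  0.4]
 [-1.9  0.7]
 [-0.7 -0.8]
 [ 0.4  0. ]
 [-0.7 -0.5]
 [ 0.5 -1. ]]
knob [ 0.4775 -0.0387  0.152 ] side crop px [440. 286.]
hA [0.5504 0.0039 0.2   ] side crop px [330. 227.]
hB [ 0.5398 -0.0956  0.2   ] side crop px [416. 167.]
bl [0.7357 0.0446 0.148 ] side crop px [107. 215.]
fr [ 0.4341 -0.1447  0.118 ] side crop px [555. 269.]
fl [0.4573 0.0741 0.118 ] side crop px [376. 417.]
```

>>> apply_moves(motion="60 0 0 -1 0 0 -0.185;60 0 0 -1 0 0 -0.185;60 0 0 -1 0 0 -0.185;60 0 0 -1 0 0 -0.185;60 0 0 -1 0 0 -0.185;60 0 0 -1 0 0 -0.185;60 4 2.6 0 0 0 0;60 4 2.6 0 0 0 0;60 4 2.6 0 0 0 0;60 4 2.6 0 0 0 0;60 4 2.6 0 0 0 0;60 4 2.6 0 0 0 0;60 4 2.6 0 0 0 0;60 4 2.6 0 0 0 0;60 4 2.6 0 0 0 0;60 4 2.6 0 0 0 0;60 4 2.6 0 0 0 0;60 4 2.6 0 0 0 0;60 0 0 0 0 0 0;60 0 0 0 0 0 0")

```text
time: 4.2
tool_pos: [0.5432, -0.0472, 0.2865]
tool_rot: [-3.141, 0.001, 1.467]
contact_force: [0.2, 0.4, -0.2]
opening: 0.0549
grip_force: 0.0
```

```bash
python3 - <<'E'
from cell import robot
from h import *
p=robot.read_camera("side");s=robot.observe()
im=p["img"][:,:,::-1].copy()
big=cv2.resize(im[110:290,200:420],None,fx=3.5,fy=3.5,interpolation=cv2.INTER_CUBIC)
def mk(X,c):
    u=(proj(p,np.array(X))-[200,110]+.5)*3.5;cv2.drawMarker(big,tuple(int(v) for v in u),c,0,14,1)
mk(s["tool_pos"],(0,255,0))
a=-.105;e=np.array([-np.sin(a),np.cos(a),0]);h=np.array([.548,-.044,.2])
for k in(-.05,0,.05):mk(h+k*e,(255,0,255))
mk([.4805,-.0367,.152],(255,255,0))
cv2.imwrite("pics/side2.png",big)
E
```

```text
(no output)
```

View pics/side2.png

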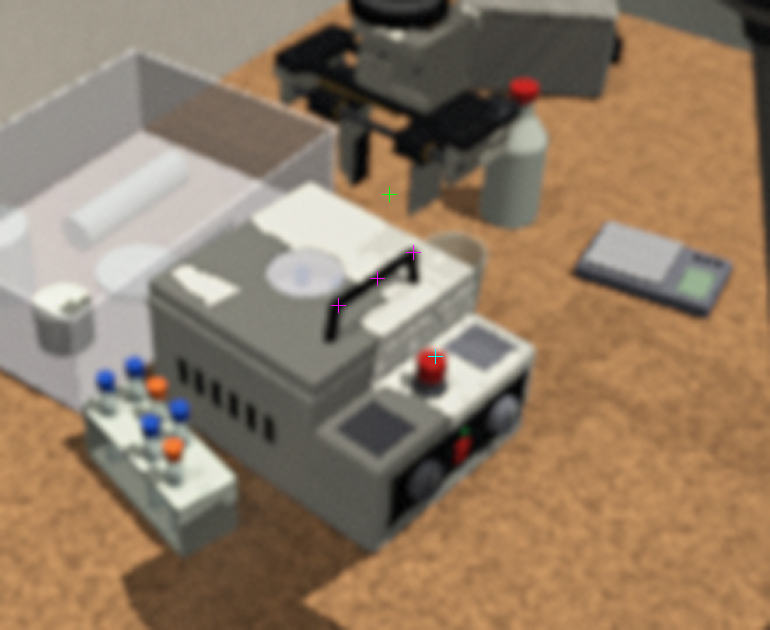

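The side view has my handle marks lying on the bar at about (377,278) and the knob mark on the red head at (435,357). The tool hangs just above and slightly in front, so I'll go down and grip the bar.

>>> apply_moves(motion="60 0.3 0.5 2 0 0 0;60 0 0 3 0 0 0;60 0 0 3 0 0 0;60 0 0 2.2 0 0 0;60 0 0 0 0 0 0;5 0 0 0 0 0 0;5 0 0 0 0 0 0;5 0 0 0 0 0 0;5 0 0 0 0 0 0;5 0 0 0 0 0 0;5 0 0 0 0 0 0", force=15)

```text
time: 5.62
tool_pos: [0.5491, -0.0445, 0.1849]
tool_rot: [3.141, 0.0, 1.467]
contact_force: [2.1, -0.5, 0.6]
opening: 0.0114
grip_force: 15.0
```

>>> apply_moves(motion="5 0 0 -0.15 0 0 0;5 0 0 -0.15 0 0 0;5 0 0 -0.15 0 0 0;5 0 0 -0.15 0 0 0;5 0 0 0 0 0 0;5 0 0 0 0 0 0", force=20)

```text
time: 6.38
tool_pos: [0.5509, -0.0447, 0.1905]
tool_rot: [3.137, -0.0, 1.467]
contact_force: [10.6, -0.0, -6.6]
opening: 0.011
grip_force: 20.0
```

>>> apply_moves(motion="5 0 0.12 -0.18 0 0 0;5 0 0.12 -0.18 0 0 0;5 0 0.12 -0.18 0 0 0;5 0 0.12 -0.18 0 0 0;5 0 0 0 0 0 0;5 0 0 0 0 0 0")

```text
time: 7.12
tool_pos: [0.5534, -0.045, 0.1978]
tool_rot: [-3.141, 0.0, 1.467]
contact_force: [2.4, -1.3, -5.5]
opening: 0.0116
grip_force: 20.0
```

```bash
python3 - <<'E'
from cell import robot
from h import *
print(robot.observe()["torque"])
im=robot.read_camera("side")["img"][:,:,::-1]
cv2.imwrite("pics/side3.png",cv2.resize(im[110:270,220:400],None,fx=4,fy=3.7,interpolation=cv2.INTER_CUBIC))
E
```

```text
[-0.07191316 -0.42578509 -0.08377936]
```

View pics/side3.png

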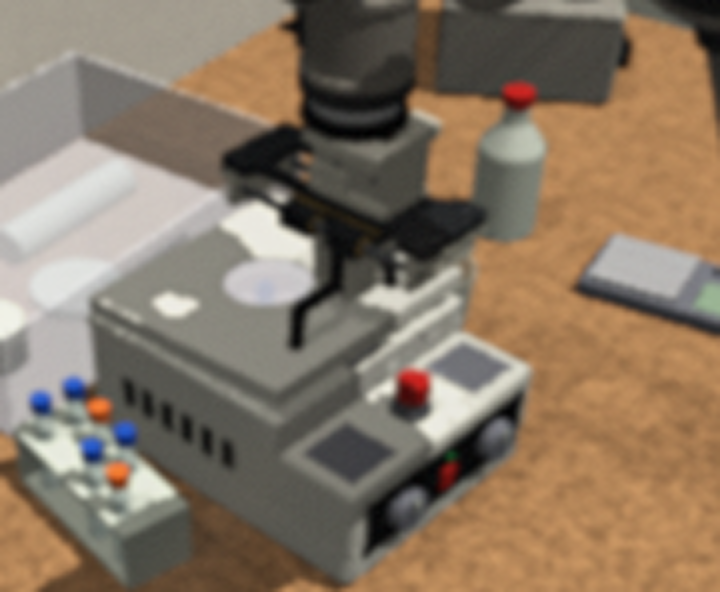

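The side view shows the bar still between the fingers, about (340,265), and the load steady near 5.5 N, well past the 3 mm stop. That points to a free lid. I'll raise it further along the arc to confirm before going on.

>>> apply_moves(motion="5 0 0.14 -0.31 0 0 0;5 0 0.14 -0.31 0 0 0;5 0 0.15 -0.31 0 0 0;5 0 0.15 -0.31 0 0 0;5 0 0.15 -0.32 0 0 0;5 0 0.15 -0.32 0 0 0;5 0 0 0 0 0 0;5 0 0 0 0 0 0")

```text
time: 8.18
tool_pos: [0.5619, -0.0459, 0.2169]
tool_rot: [-3.141, 0.0, 1.467]
contact_force: [-4.5, -1.0, -0.9]
opening: 0.011
grip_force: 20.0
```

Gripper still on the bar 32 mm up, so the lid is free and the knob stays untouched. I'll work out the rest of the arc, tilting the tool part of the way with the lid.

```bash
python3 - <<'E'
import numpy as np
r,a0,b=.1724,.2942,.016
N=24;th=np.linspace(.2,.95,N+1);ti=np.linspace(0,.48,N+1)
def tcp(t,p): # in (fwd,up) ; tool z at tilt p = (-sin p,-cos p)
    return np.array([-r*np.cos(a0+t),r*np.sin(a0+t)])+b*np.array([-np.sin(p),-np.cos(p)])
for i in range(N):
    d=(tcp(th[i+1],ti[i+1])-tcp(th[i],ti[i]))*100;p=ti[i]
    y=np.array([np.cos(p),-np.sin(p)]);z=np.array([-np.sin(p),-np.cos(p)])
    print(i,"%.2f %.2f"%(d@y,d@z),tcp(th[i+1],ti[i+1]).round(3))
E
```

```text
0 0.23 -0.47 [-0.149  0.07 ]
1 0.24 -0.47 [-0.147  0.075]
2 0.24 -0.46 [-0.144  0.08 ]
3 0.25 -0.46 [-0.142  0.084]
4 0.25 -0.46 [-0.139  0.088]
5 0.26 -0.46 [-0.136  0.093]
6 0.26 -0.45 [-0.133  0.097]
7 0.27 -0.45 [-0.129  0.101]
8 0.27 -0.45 [-0.126  0.105]
9 0.28 -0.44 [-0.122  0.109]
10 0.28 -0.44 [-0.119  0.113]
11 0.29 -0.43 [-0.115  0.116]
12 0.29 -0.43 [-0.111  0.12 ]
13 0.30 -0.43 [-0.107  0.123]
14 0.30 -0.42 [-0.103  0.126]
15 0.31 -0.42 [-0.099  0.129]
16 0.31 -0.42 [-0.095  0.132]
17 0.32 -0.41 [-0.09   0.135]
18 0.32 -0.41 [-0.086  0.138]
19 0.32 -0.40 [-0.081  0.14 ]
20 0.33 -0.40 [-0.077  0.143]
21 0.33 -0.40 [-0.072  0.145]
22 0.34 -0.39 [-0.067  0.147]
23 0.34 -0.39 [-0.063  0.149]
```

>>> apply_moves(motion="5 0 0.2 -0.47 0.02 0 0;5 0 0.22 -0.47 0.02 0 0;5 0 0.24 -0.46 0.02 0 0;5 0 0.25 -0.46 0.02 0 0;5 0 0.25 -0.46 0.02 0 0;5 0 0.26 -0.46 0.02 0 0;5 0 0.26 -0.45 0.02 0 0;5 0 0.27 -0.45 0.02 0 0;5 0 0 0 0 0 0")

```text
time: 9.3
tool_pos: [0.5842, -0.0485, 0.2526]
tool_rot: [-2.982, 0.001, 1.467]
contact_force: [-4.8, -0.9, 0.8]
opening: 0.0117
grip_force: 20.0
```

>>> apply_moves(motion="5 0 0.26 -0.45 0.02 0 0;5 0 0.27 -0.44 0.02 0 0;5 0 0.27 -0.44 0.02 0 0;5 0 0.28 -0.44 0.02 0 0;5 0 0.28 -0.44 0.02 0 0;5 0 0.29 -0.43 0.02 0 0;5 0 0.29 -0.43 0.02 0 0;5 0 0.30 -0.42 0.02 0 0;5 0 0 0 0 0 0")

```text
time: 10.42
tool_pos: [0.6141, -0.0519, 0.2811]
tool_rot: [-2.823, 0.001, 1.466]
contact_force: [-5.1, -3.5, 0.7]
opening: 0.0113
grip_force: 20.0
```

>>> apply_moves(motion="5 0 0.30 -0.42 0.02 0 0;5 0 0.31 -0.42 0.02 0 0;5 0 0.31 -0.41 0.02 0 0;5 0 0.32 -0.41 0.02 0 0;5 0 0.32 -0.40 0.02 0 0;5 0 0.33 -0.40 0.02 0 0;5 0 0.33 -0.40 0.02 0 0;5 0 0.34 -0.39 0.02 0 0;5 0 0 0 0 0 0;5 0 0 0 0 0 0;5 0 0 0 0 0 0")

```text
time: 11.8
tool_pos: [0.6499, -0.056, 0.3012]
tool_rot: [-2.664, 0.001, 1.466]
contact_force: [-3.2, -4.4, -1.1]
opening: 0.0115
grip_force: 20.0
```

```bash
python3 - <<'E'
from cell import robot
from h import *
from scipy.spatial.transform import Rotation as Ro
s=robot.observe()
R=Ro.from_euler("xyz",s["tool_rot"]).as_matrix();b=s["tool_pos"]-.016*R[:,2]
a=-.105;h=np.array([.588,-.048])+.125*np.array([np.cos(a),np.sin(a)])
d=(h-b[:2])@[np.cos(a),np.sin(a)];print(b,"r",np.hypot(d,b[2]-.15),"theta deg",np.degrees(np.arctan2(b[2]-.15,d))-16.86,s["qvel"].round(4))
im=robot.read_camera("side")["img"][:,:,::-1]
cv2.imwrite("pics/side4.png",cv2.resize(im[60:270,200:400],None,fx=3,fy=2.8,interpolation=cv2.INTER_CUBIC))
E
```

```text
[ 0.65720661 -0.05673056  0.31540038] r 0.1743872081385912 theta deg 54.66576040959633 [-0.0008 -0.0018  0.0014  0.0003 -0.002   0.0003]
```

View pics/side4.png

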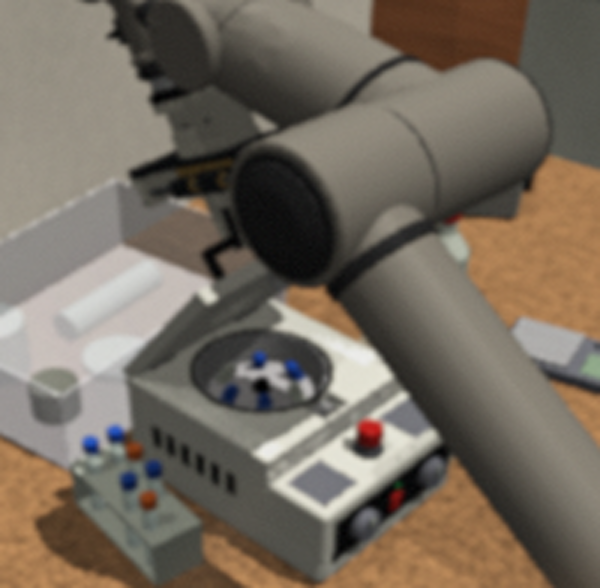

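The lid stands open with the tubes in view around (260,375). The bar is held at about (220,255), which puts the lid near 54°, and the knob at (370,435) is untouched. I'm handing in.

```bash
python3 -c "
from cell import robot
print(robot.hand_in())"
```

```text
the job is handed in; nothing more can be done
None
```

The lid came up freely when tugged, so I left the release knob alone, swung the lid to about 54° and handed in with the gripper holding it still; the arm touched nothing else on the table.

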